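# Clamp the jar and twist off its tight lid

## Task

On the café bar, brace the amber jar by turning the vice's black knob clockwise to its end stop, then unscrew the jar's tight brass lid anticlockwise, stop turning soon after it comes free, and lift it straight off. Leave the jar standing clamped in the vice and the other things on the bar where they are. Finish while still holding the lid level and still just above the open mouth, a couple of centimetres clear of it: do not put it down or let go.

Things in the scene. Friction and masses are not known exactly. Their poses are not given: they have to be found in the camera images.
- vice: Jar vice fixed to the counter, base plate 110 x 300 x 12 mm, long along its y. Origin: on the counter under the jar's place; z up. Fixed grey jaw: inner face y = +33 mm, outer +51. Sliding jaw: inner face y = -45 mm at knob 0, closing 8.6 mm per rad. Jaws 76 mm wide in x, tops 71 mm above the counter. The knob stands on a 70 x 80 mm grey block centred at y = -145 mm, top 42 mm up.
- clamp_knob (a joint): Angle of the vice's black knob, rad: 0 = fully open, grows clockwise seen from above, 1.40 at its end stop, where the sliding jaw squeezes the jar. Starts at 0 to 0.4 and stays where left. Turning takes about 0.25 N m, more over the last hundredths as the jaw squeezes. The jaw pushes the jar some mm against the fixed jaw and squares it up.
- clamp_knob_grip (a point): Point on the knob's vertical axis at grip height, 79 mm above the counter, turning with the knob. The grip is an upright bar 14 mm thick (along this point's y) and 46 mm long (along its x); its top is 7 mm above this point, the 48 mm disc at its foot 23 mm below. White mark on top at the -x end.
- jar: Loose square amber jar with white labels, 66 x 66 mm, body 80 mm tall, 0.35 to 0.7 kg, on the vice's base plate (12 mm above the counter) between the jaws. Origin: centre of its underside, z up, sides along x and y. Round shoulder, 62 mm across, tops out at 85 mm: the lid's lower edge sits there. Neck 38 mm across from 85 to 105 mm, with two fins that hold the lid's lugs down.
- jar_mouth (a point): Centre of the jar's mouth: top of the neck, 105 mm above the jar's underside.
- lid: Brass lid, red disc and white mark on top; 58 mm across (60 over its ribs), 26 mm tall, 60 g, hollow 22 mm deep. Origin: centre of its lower edge, z up; screwed on it is 85 mm above the jar's underside. Twist-off: two lugs lock it until turned 0.95 rad (55 degrees) anticlockwise from above, then it lifts straight off, up to 1.6 rad. It does not rise while turning. Tight: about 0.35 N m.
- seal_ring (a joint): Red ring on the jar's neck that the lid pushes round as it is unscrewed, rad: 0 = lid tight, grows anticlockwise from above, about 0.04 behind the lid's turn, stays where left when the lid is lifted. Below 0.9 the lid is locked; over 1.7 is turned too far; end stop at 1.9.
- spare_jar: Another closed jar with a black cap, 64 mm diameter, 85 mm tall, standing loose near the vice: leave alone. Origin: centre of its underside.
- mug: Blue mug, 76 mm diameter, 85 mm tall, near the vice: leave alone. Origin: centre of its underside; handle at its +y.
- tamper: Steel coffee tamper, 58 mm base, 82 mm tall, near the vice: leave alone. Origin: centre of its underside.
- syrup: Green syrup bottle with a red cap, 68 mm diameter, 240 mm tall, on the left of the counter: leave alone. Origin: centre of its underside.
- milk_jug: Steel milk jug, 84 mm diameter, 110 mm tall, on the left of the counter: leave alone. Origin: centre of its underside; handle at its +y.
- spoon: Bar spoon, 180 mm long along its x, lying on the right of the counter: leave alone. Origin: middle of its underside.
- shaker: Steel shaker can, 60 mm diameter, 85 mm tall, on the right of the counter: leave alone. Origin: centre of its underside.
Not all that is in view belongs to the job. Of the things like the lid, leave any that is turquoise; of the rest the smaller one is meant.

How it is judged:
By the outcome, as a careful person would: the job done as asked, in the order asked, and still so for the second after the job is handed in, while the arm keeps its last pose, push and grip.
It also fails if it takes over 50 s, if anything falls off the work surface, if the arm or the gripper's body presses on something with over 40 N, if the wrist force passes 120 N, or if a joint passes its speed limit or range.

## Robot

A 6-joint arm with a two-finger parallel gripper is mounted at the origin on the work surface. World frame = base frame: x ahead of the robot, y to its left, z up, the work surface at z = 0. Lengths are in m, angles in rad, forces in N, time in s.
With the tool pointing down it reaches from about 0.35 to 0.85 m from the base axis. Payload 8.1 kg.
Tool frame: the origin (TCP) lies at the very end of the fingers, on their centre line; the grasp point (between the pads) lies 19 mm behind it; z points along the fingers, y is the line along which they close (so a half turn about z gives the same grasp; the last joint's range is limited). The gripper opens to 93 mm and grips with 3 to 60 N. Pads are 15 mm wide; open, the fingers measure 128 mm over their backs; the gripper's body (75 mm by 188 mm) begins 65 mm behind the grasp point.
Start: joints at [-1.299, 0.13, 1.488, -0, 1.523, -0.085], TCP at [0.21, -0.562, 0.181] pointing down, gripper open.
Joint ranges: [-2.96, 2.96], [-0.89, 2.26], [0.02, 2.5], [-1.34, 4.48], [0, 2.73], [-2.66, 2.66]. Speed limits (rad/s): [2.39, 2.39, 2.79, 3.14, 3.14, 3.14].

## Interface

Orientations are given as a rotation vector (axis times angle).
In Python, from plant import monitor, eyes, ticket gives the robot as it stands.
- The arm moves only by the tool arm_command, never from a script. Its argument "deltas" is a list that holds one entry, the list of rows, each a list of 6 numbers: the shift along the world's x, y, z in cm, then the turn, a rotation vector about the world's x, y, z in degrees. In form: [[[tx, ty, tz, rx, ry, rz], ...]]. A call has 1 to 12 rows; each row shifts and turns the commanded pose from where the row before left it; what a row does not reach is not made up. A row lasts 1/12 s, in which the tool goes at most 41.7 mm and 7.16 degrees, less where a joint would pass 70% of its speed; a pose out of reach is approached as far as the arm can. A call is refused whole if a number of a shift passes 4.17 or a number of a turn 7.16, either way. A call with a gripper value outside its range is refused whole. "gripper" is the opening, from -1 (shut) to 1 (fully open), set as the call begins (left out, the last holds). The fingers move at their own pace and stop on an object; "squeeze" is the grip in N (left out, the last holds). Time passes only in rows, so rows that do not move let the fingers close. It gives the time, the measured TCP pose, the force, the opening and the grip force at its end, in the units of the state.
- monitor.read_state(): the state, without advancing time (a new reading comes with each control period).
- eyes.read_camera(name): name is "side" or "top" or "wrist"; returns the picture (384x512x3 uint8, blue, green, red); there is no depth.
- eyes.camera_model(name): a dict with "fx", "fy", "cx", "cy" (pixels), "rvec" (rotation vector, rad) and "tvec" (3), from world to camera coordinates, as OpenCV has them. Camera axes: x right, y down, z forward; pixel columns grow to the right and rows downward; lengths in m; the calibration is good to about 2 mm. A picture is of the moment at which its call begins: read the wrist's pose just before it. camera_model takes no time and is no camera call; for the wrist camera it gives the pose at the moment of the call.
- ticket.close_job(): hands the job in; it is judged then, once.
The state is a dict: "t": time; "q": joint angles; "dq": joint speeds; "joint_torque": joint torques, N m; "tool_pos": TCP position; "orientation": TCP orientation; "force": force on the tool from outside, world axes, zero at the start; "wrist_torque": the same for the moment, N m; "opening": finger opening in m; "gripper_force": force on a finger pad.
Only numpy, scipy, OpenCV 4.12 (cv2) and the standard library are available. Lean on these libraries where they do the work, as an engineer would, in place of code of your own. Each camera call takes 0.05 s, during which the arm holds its last target. There are 200 camera calls.

## Working session

There is one attempt and no reset: what is moved stays moved. The work goes in short steps, Python scripts to look and compute and a tool call to move; the robot and the scene stay as the last step left them, time stands still between calls to the robot, and variables do not carry over. Pictures are saved under pics/ and viewed, at most 10 in all, crops included, and the job is handed in when it is done.

Besides the shell and the picture viewer there is one more tool, called after "Call:" as name(argument=value, ...) on one line, values as JSON. arm_command: Moves the arm, as the interface text tells. Its arguments: {"type":"object","properties":{"deltas":{"type":"array"},"gripper":{"type":"number"},"squeeze":{"type":"number"}},"required":["deltas"]}

```bash
mkdir -p pics; ls
python3 - <<'E'
from plant import monitor, eyes
import cv2,numpy as np
s=monitor.read_state();print(s)
for n in("top","side"):
    im=eyes.read_camera(n);cv2.imwrite(f"pics/{n}0.png",im);
    m=eyes.camera_model(n);print(n,m)
E
```

```text
pics
{'t': 0.0, 'q': array([-1.29936852e+00,  1.31161120e-01,  1.48929585e+00,  7.47250200e-06,
        1.52297183e+00, -8.53684020e-02]), 'dq': array([-0.00077317,  0.0008143 ,  0.00036271,  0.00058997,  0.00027826,
       -0.00176839]), 'joint_torque': array([-2.81548128e-03, -5.59846401e+01, -4.91766250e+01,  7.66469026e-02,
        3.55063076e-02, -2.03385421e-04]), 'tool_pos': array([ 0.20943439, -0.56158015,  0.18017843]), 'orientation': array([-3.08993334e+00, -5.57160973e-01,  2.56107545e-04]), 'force': array([ 0.49303606, -0.14966392,  0.46155833]), 'wrist_torque': array([ 0.01818746,  0.01431633, -0.038891  ]), 'gripper_force': 0.0, 'opening': 0.09331648067372023}
top {'fx': 434.19529323759497, 'fy': 434.19529323759497, 'cx': 255.45705776472562, 'cy': 190.9231112013982, 'rvec': array([ 2.19220465, -2.18060593,  0.07890047]), 'tvec': array([0.04219193, 0.58970344, 1.64966509])}
side {'fx': 399.4436067839412, 'fy': 399.4436067839412, 'cx': 258.4442080327703, 'cy': 198.0824736109482, 'rvec': array([ 0.59537678, -2.54302722,  1.34612364]), 'tvec': array([0.5624994 , 0.21161075, 1.02287107])}
```

View pics/top0.png

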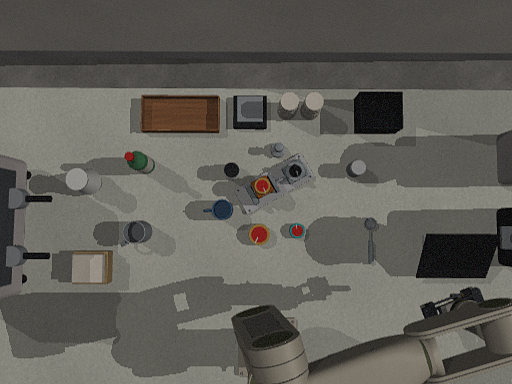

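View pics/side0.png

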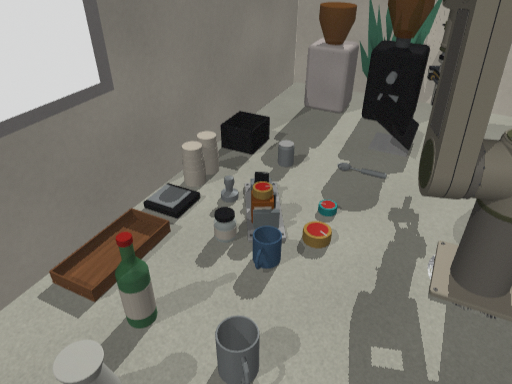

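The top view shows the jar with its lid in the vice at about (262,186) and the black knob at (295,171). The larger lid at (259,234) and the turquoise one at (297,231) are loose decoys. The side view shows the jar's lid at (263,190) and the knob at (262,177).

```bash
cat > h.py <<'E'
import numpy as np, cv2
from scipy.spatial.transform import Rotation as R
from plant import monitor, eyes
def cam(n):
    m=eyes.camera_model(n);K=np.array([[m["fx"],0,m["cx"]],[0,m["fy"],m["cy"]],[0,0,1]])
    return K,R.from_rotvec(m["rvec"]).as_matrix(),m["tvec"]
def ray(c,p):
    K,r,t=c;d=r.T@np.linalg.solve(K,[p[0],p[1],1.]);return -r.T@t,d/np.linalg.norm(d)
def plane(c,p,z):
    o,d=ray(c,p);return o+d*(z-o[2])/d[2]
def tri(*cp):
    A=0;b=0;rs=[ray(c,p) for c,p in cp]
    for o,d in rs: M=np.eye(3)-np.outer(d,d);A=A+M;b=b+M@o
    x=np.linalg.solve(A,b);return x,[np.linalg.norm((np.eye(3)-np.outer(d,d))@(x-o)) for o,d in rs]
def proj(c,X):
    K,r,t=c;v=K@(r@np.asarray(X,float)+t);return v[:2]/v[2]
def shot(n,name):
    c=cam(n);im=eyes.read_camera(n);cv2.imwrite(f"pics/{name}.png",im);np.savez(f"pics/{name}.npz",K=c[0],r=c[1],t=c[2]);return c,im
def load(name):
    z=np.load(f"pics/{name}.npz");return z["K"],z["r"],z["t"]
E
python3 - <<'E'
from h import *
a=cv2.imread("pics/top0.png")[130:250,195:335];b=cv2.imread("pics/side0.png")[150:270,195:335]
im=np.vstack([cv2.resize(x,None,fx=5,fy=2.5*2,interpolation=cv2.INTER_CUBIC) for x in (a,)])
cv2.imwrite("pics/c0.png",im)
c,s=cam("top"),cam("side")
print("lid tri",tri((c,(262,186)),(s,(263,187))),"knob",tri((c,(295,171)),(s,(262,176))))
l=plane(c,(262,186),.123);k=plane(c,(295,171),.086);print(l,k,np.linalg.norm((l-k)[:2]))
for n,p,z in(("spare",(232,170),.085),("mug",(223,209),.085),("tamper",(279,150),.08),("biglid",(259,234),.026)):print(n,plane(c,p,z))
p=monitor.read_state();print(R.from_rotvec(p["orientation"]).as_matrix())
w=cam("wrist");print("wristcam pos",-w[1].T@w[2],w[1],w[0])
E
```

```text
lid tri (array([0.60102766, 0.02226274, 0.1231131 ]), [np.float64(0.0008781144043004228), np.float64(0.0008781144043000628)]) knob (array([ 0.66216797, -0.10116391,  0.07675886]), [np.float64(0.0014535545567334507), np.float64(0.0014535545567333952)])
[0.60022212 0.02192785 0.123     ] [ 0.6597341  -0.10085399  0.086     ] 0.1364443352107451
spare [0.66230628 0.1328736  0.085     ]
mug [0.51747596 0.16474849 0.085     ]
tamper [ 0.73900702 -0.04172703  0.08      ]
biglid [0.42471603 0.03097421 0.026     ]
[[ 9.37015377e-01  3.49287802e-01 -4.63824878e-04]
 [ 3.49288086e-01 -9.37013995e-01  1.61461178e-03]
 [ 1.29353799e-04 -1.67492457e-03 -9.99998589e-01]]
wristcam pos [ 0.27953979 -0.53595267  0.38452062] [[ 0.34871687 -0.93722762 -0.00096491]
 [-0.9020153  -0.33589453  0.27118862]
 [-0.25448957 -0.09369768 -0.96252574]] [[338.23856147   0.         261.37578252]
 [  0.         338.23856147 193.79244986]
 [  0.           0.           1.        ]]
```

View pics/c0.png

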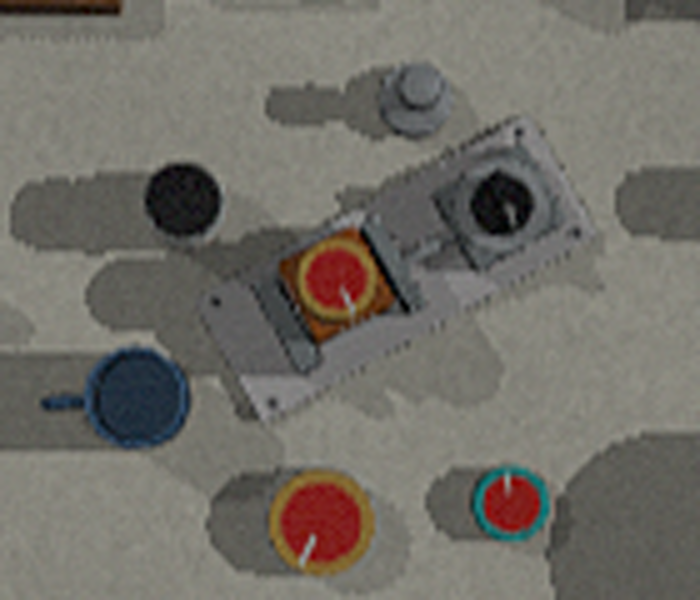

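The crop shows the knob's white mark toward the lower right of the knob's centre. The vice's yaw is about 30° and the decoys are clear of it. I'll hover between the jar and the knob and measure with the wrist camera.

Call:
arm_command(deltas=[[[2.6, 3.2, 0.4, 0, 0, 0], [2.6, 3.2, 0.4, 0, 0, 0], [2.6, 3.2, 0.4, 0, 0, 0], [2.6, 3.2, 0.4, 0, 0, 0], [2.6, 3.2, 0.4, 0, 0, 0], [2.6, 3.2, 0.4, 0, 0, 0], [2.6, 3.2, 0.4, 0, 0, 0], [2.6, 3.2, 0.4, 0, 0, 0], [2.6, 3.2, 0.4, 0, 0, 0], [2.6, 3.2, 0.4, 0, 0, 0], [2.6, 3.2, 0, 0, 0, 0], [2.6, 3.2, 0, 0, 0, 0]]], gripper=1)

```text
t: 1.1
tool_pos: [0.5225, -0.1763, 0.2213]
orientation: [3.092, 0.557, 0.0]
force: [0.7, -0.9, 0.2]
opening: 0.0929
gripper_force: 0.0
```

Call:
arm_command(deltas=[[[2.6, 3.2, 0, 0, 0, 0], [2.6, 3.2, 0, 0, 0, 0], [2.6, 3.2, 0, 0, 0, 0], [2, 2, 0, 0, 0, 0], [0, 0, 0, 0, 0, 0], [0, 0, 0, 0, 0, 0]]])

```text
t: 1.6
tool_pos: [0.6197, -0.0607, 0.22]
orientation: [-3.09, -0.562, 0.003]
force: [-0.3, -0.4, -0.6]
opening: 0.0933
gripper_force: 0.0
```

Run:
```python
from h import *
c,im=shot("wrist","w1")
s=monitor.read_state();print(s["t"],s["tool_pos"],s["q"],s["orientation"])
cv2.imwrite("pics/w1b.png",cv2.resize(im,(800,600),interpolation=cv2.INTER_CUBIC))
```

```text
1.65 [ 0.61924561 -0.06185499  0.22031422] [-1.81638482e-01  1.79848404e-01  1.36293611e+00 -4.24562338e-04
  1.60049782e+00  1.03108912e+00] [-3.09118403e+00 -5.59398480e-01  2.71845268e-03]
```

View pics/w1b.png

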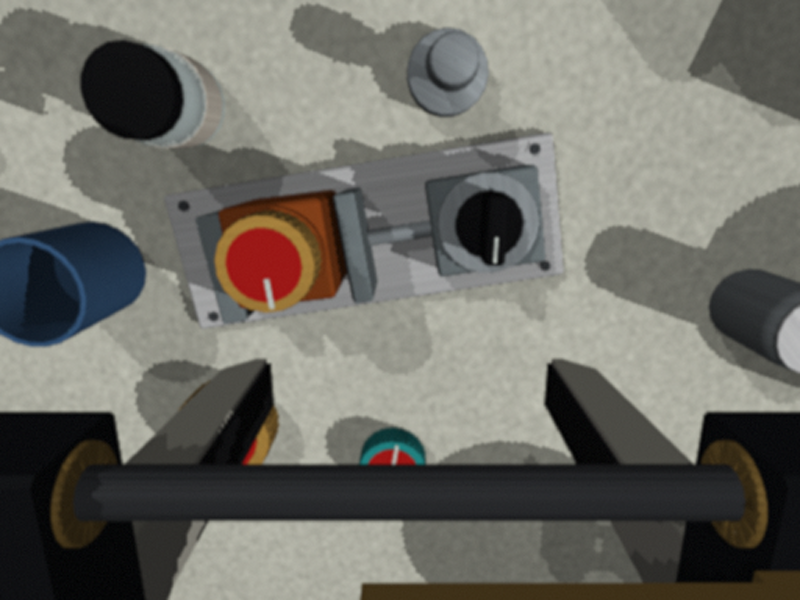

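In the wrist view (scaled by 1.5625), the plate screws are at (183,206), (535,148), (213,317) and (545,266). The knob disc is at about (489,224), with its mark running from (497,238) to (495,262). The lid is at (265,263), with its mark toward (270,305).

Run:
```python
from h import *
c=load("w1");k=1/1.5625
S=[plane(c,(x*k,y*k),.012)[:2] for x,y in((183,206),(535,148),(213,317),(545,266))]
a=S[0]+S[2]-S[1]-S[3];print("screws",np.round(S,4),"vice yaw",np.degrees(np.arctan2(-a[0],a[1])), np.mean(S,0), np.linalg.norm(a)/2)
b=S[0]+S[1]-S[2]-S[3];print("x yaw",np.degrees(np.arctan2(b[1],b[0])))
p=plane(c,(497*k,238*k),.086);q=plane(c,(495*k,262*k),.086);d=(p-q)[:2];print("mark",p,q,"yaw",np.degrees(np.arctan2(d[1],d[0])),np.linalg.norm(d))
im=cv2.imread("pics/w1.png");hsv=cv2.cvtColor(im,cv2.COLOR_BGR2HSV)
def blob(m,r):
    x0,y0,x1,y1=r;M=np.zeros_like(m);M[y0:y1,x0:x1]=m[y0:y1,x0:x1]
    cs,_=cv2.findContours(M,0,2);cc=max(cs,key=cv2.contourArea);return cv2.fitEllipse(cv2.convexHull(cc)),cv2.contourArea(cc)
m=(im.max(2)<45).astype(np.uint8)
e=blob(m,(280,110,345,180));print("knob",e,plane(c,e[0][0],.056),plane(c,e[0][0],.07))
red=((im[...,2]>90)&(im[...,1]<60)&(im[...,0]<60)).astype(np.uint8)
e=blob(red,(130,130,210,210));print("lid red",e,plane(c,e[0][0],.123))
t=cv2.imread("pics/top0.png");ct=cam("top");red=((t[...,2]>90)&(t[...,1]<60)&(t[...,0]<60)).astype(np.uint8)
e2=blob(red,(245,170,278,205));print(e2,tri((c,e[0][0]),(ct,e2[0][0])))
x=cv2.resize(im[100:190,265:365],None,fx=6,fy=6,interpolation=cv2.INTER_CUBIC).astype(float)*1.8;cv2.imwrite("pics/w1k.png",np.clip(x,0,255))
```

```text
screws [[ 0.5921  0.1144]
 [ 0.7266 -0.1218]
 [ 0.5132  0.0697]
 [ 0.6472 -0.1664]] vice yaw 29.61120581508199 [ 0.61976188 -0.02604323] 0.27166801055071427
x yaw 29.404166880199178
mark [ 0.66075897 -0.10619766  0.086     ] [ 0.64586683 -0.11116371  0.086     ] yaw 18.44187622272279 0.015698328422132365
knob (((312.7645263671875, 144.5826873779297), (41.626434326171875, 46.366973876953125), 172.78884887695312), 1321.5) [ 0.6638971  -0.10382832  0.056     ] [ 0.66489303 -0.10119015  0.07      ]
lid red (((168.3284912109375, 169.07510375976562), (45.04582977294922, 48.771244049072266), 126.97440338134766), 1585.5) [0.60222193 0.02273449 0.123     ]
(((261.83404541015625, 185.27806091308594), (11.221297264099121, 11.563830375671387), 125.48117065429688), 81.5) (array([0.60268298, 0.02250822, 0.12447917]), [np.float64(6.212429497306707e-05), np.float64(6.212429497306795e-05)])[ WARN:0@0.729] global loadsave.cpp:1063 imwrite_ Unsupported depth image for selected encoder is fallbacked to CV_8U.
```

View pics/w1k.png

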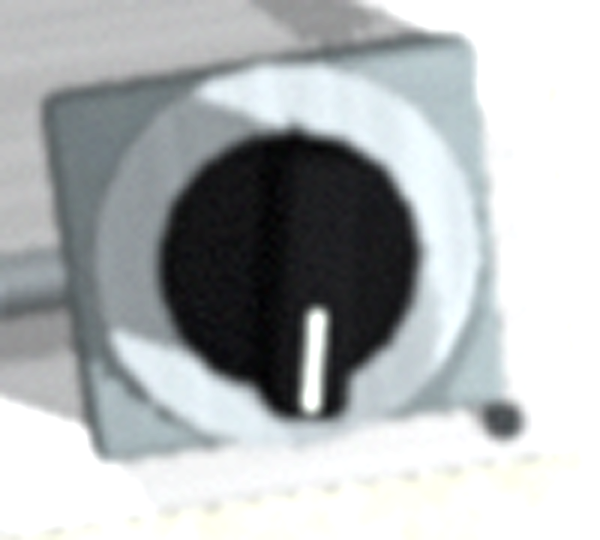

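The vice's yaw is about 29.5° and the knob bar's yaw is about 18.5°, so the knob stands at about 0.19 rad with roughly 69° left to turn. The knob's centre is near (0.6655, -0.104). I'll move above it and check before descending.

Call:
arm_command(deltas=[[[2.3, -2.1, -2, 0, 0, -1], [2.3, -2.1, -2, 0, 0, -1], [0, 0, -2, 0, 0, 0], [0, 0, -2, 0, 0, 0], [0, 0, 0, 0, 0, 0], [0, 0, 0, 0, 0, 0], [0, 0, 0, 0, 0, 0]]])

```text
t: 2.23
tool_pos: [0.6657, -0.1051, 0.143]
orientation: [3.101, 0.502, 0.002]
force: [-0.0, 1.3, 0.6]
opening: 0.093
gripper_force: 0.0
```

Run:
```python
from h import *
c,im=shot("wrist","w2")
s=monitor.read_state();print(s["t"],s["tool_pos"],s["orientation"],np.degrees(2*np.arctan2(s["orientation"][1],s["orientation"][0])))
print("expect centre top",proj(c,(.6655,-.104,.086)),"mark end",proj(c,(.6458,-.1112,.086)),"disc",proj(c,(.6655,-.104,.056)))
cv2.imwrite("pics/w2b.png",cv2.convertScaleAbs(cv2.resize(im,(768,576),interpolation=cv2.INTER_CUBIC),alpha=1.5))
```

```text
2.2833 [ 0.66630473 -0.10493744  0.14379986] [3.0998743  0.50236818 0.00451242] 18.410737749850128
expect centre top [259.66545927 194.97391266] mark end [260.46890367 219.56932701] disc [259.774683   185.74412206]
```

View pics/w2b.png

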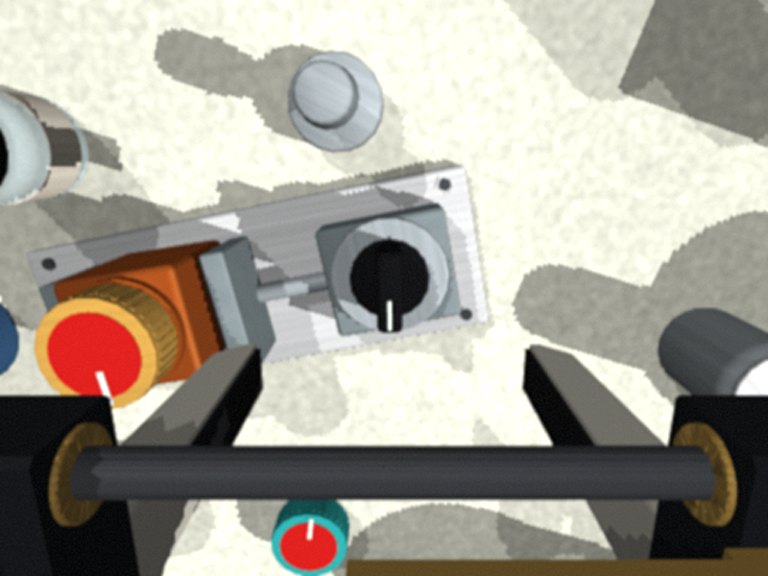

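The view matches the prediction: the mark end is at (260,220) and the disc at (259,186) in native pixels, and the bar lines up with the gripper. I'll descend and grip.

Call:
arm_command(deltas=[[[-0.05, 0.1, -2, 0, 0, 0], [0, 0, -2, 0, 0, 0], [0, 0, -2, 0, 0, 0], [0, 0, -1.2, 0, 0, 0], [0, 0, -0.8, 0, 0, 0], [0, 0, 0, 0, 0, 0], [0, 0, 0, 0, 0, 0]]])

```text
t: 2.87
tool_pos: [0.6655, -0.1033, 0.0623]
orientation: [3.101, 0.503, 0.001]
force: [0.0, -0.1, 0.3]
opening: 0.0927
gripper_force: 0.0
```

Call:
arm_command(deltas=[[[0, 0, 0, 0, 0, 0], [0, 0, 0, 0, 0, 0], [0, 0, 0, 0, 0, 0], [0, 0, 0, 0, 0, 0], [0, 0, 0, 0, 0, 0], [0, 0, 0, 0, 0, 0], [0, 0, 0, 0, 0, 0], [0, 0, 0, 0, 0, 0]]], gripper=-1, squeeze=50)

```text
t: 3.53
tool_pos: [0.6651, -0.1032, 0.0612]
orientation: [3.101, 0.503, -0.0]
force: [-0.6, -1.1, -0.4]
opening: 0.0441
gripper_force: 0.0
```

Call:
arm_command(deltas=[[[0, 0, 0, 0, 0, 0], [0, 0, 0, 0, 0, 0], [0, 0, 0, 0, 0, 0], [0, 0, 0, 0, 0, 0], [0, 0, 0, 0, 0, 0], [0, 0, 0, 0, 0, 0], [0, 0, 0, 0, 0, 0], [0, 0, 0, 0, 0, 0]]])

```text
t: 4.2
tool_pos: [0.6651, -0.1032, 0.0612]
orientation: [-3.101, -0.503, 0.0]
force: [-0.5, 0.3, -0.6]
opening: 0.0003
gripper_force: 0.0
```

The fingers shut fully without touching the bar. I'll look.

Run:
```python
from h import *
c,im=shot("wrist","w3")
c2,im2=shot("side","s3")
s=monitor.read_state();print(s["opening"],s["gripper_force"],s["wrist_torque"],s["force"])
print("tcp in wrist",proj(c,s["tool_pos"]),"side: tcp",proj(c2,s["tool_pos"]),"knob top",proj(c2,(.6655,-.104,.086)))
a=cv2.resize(im[150:384,130:390],(800,600)[::1] and (640,576),interpolation=cv2.INTER_CUBIC)
cv2.imwrite("pics/w3b.png",cv2.convertScaleAbs(cv2.resize(im[90:384,100:412],(400,377),interpolation=cv2.INTER_CUBIC),alpha=1.6))
x=cv2.resize(im2[130:240,220:335],(394,377),interpolation=cv2.INTER_CUBIC)
cv2.imwrite("pics/w3b.png",np.hstack([cv2.imread("pics/w3b.png"),cv2.convertScaleAbs(x,alpha=1.6)]))
```

```text
0.0007557950428728606 0.0 [-0.04421252 -0.02632646  0.0178164 ] [-0.53945887  0.30786325  0.53016278]
tcp in wrist [261.07763906 219.55039107] side: tcp [261.84689155 179.62343094] knob top [261.9382656  172.94571257]
```

View pics/w3b.png

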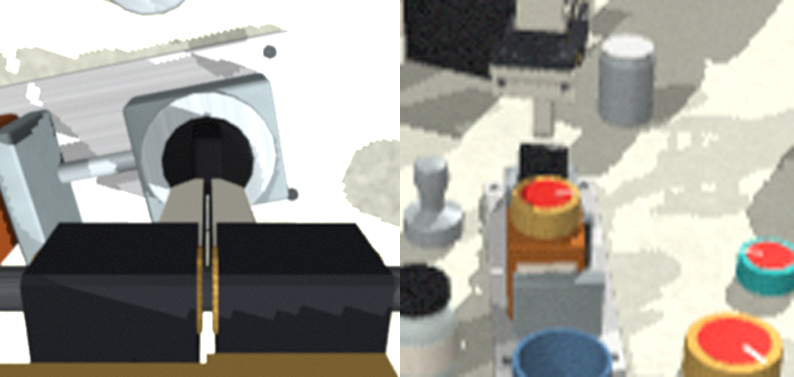

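Both views show the closed fingertips ending above the knob: side view at about (261.7,169.4) where the TCP was predicted at row 179.6, and wrist view at about (261,230) where it was predicted at row 219.5. I'll triangulate the tips.

Run:
```python
from h import *
w,s=load("w3"),load("s3")
print(tri((w,(261.3,230)),(s,(261.7,169.4))))
for z in(.06,.07,.08,.09,.1):print(z,proj(w,(.6655,-.104,z)),proj(s,(.6655,-.104,z)))
print(-w[1].T@w[2])
# check the wrist view: screws, lid, knob disc vs expected
for n,X in(("screwA",(.7266,-.1218,.012)),("screwB",(.6472,-.1664,.012)),("disc",(.6655,-.104,.056))):
    p=proj(w,X);print(n,p,((p[0]-100)*400/312,(p[1]-90)*377/294))
```

```text
(array([ 0.66926657, -0.10299343,  0.09730196]), [np.float64(0.003163925841770346), np.float64(0.0031639258417705068)])
0.06 [262.44757755 218.65897171] [261.82739619 179.79981765]
0.07 [262.50817912 224.2119963 ] [261.86974214 177.18193043]
0.08 [262.57465102 230.30292905] [261.91245729 174.54121926]
0.09 [262.64788963 237.013907  ] [261.95554648 171.87738436]
0.1 [262.72898363 244.44468674] [261.99901464 169.19012065]
[ 0.73598153 -0.07966592  0.26545097]
screwA [311.22265701 129.67087698] (np.float64(270.7982782117536), np.float64(50.8704783049534))
screwB [328.0770181 241.4845373] (np.float64(292.4064334621452), np.float64(194.2505801471773))
disc [262.42480944 216.57269176] (np.float64(208.2369351840178), np.float64(162.3057986191347))
```

The tips really end about 37 mm short of the reported TCP. The spacing of the open fingers in the image, the wrist and side triangulation, and the empty grasp all agree on this, so I'll take true tip z = reported z + 0.037. Next I'll open, go lower and grip again, watching the force.

Call:
arm_command(deltas=[[[0, 0, 0.5, 0, 0, 0], [0, 0, 0, 0, 0, 0], [0, 0, 0, 0, 0, 0], [0, 0, 0, 0, 0, 0], [0, 0, 0, 0, 0, 0], [0, 0, 0, 0, 0, 0], [0, 0, 0, 0, 0, 0], [0, 0, 0, 0, 0, 0], [0, 0, 0, 0, 0, 0]]], gripper=0.5)

```text
t: 5.05
tool_pos: [0.665, -0.1032, 0.0661]
orientation: [-3.101, -0.503, 0.0]
force: [-0.1, 0.8, -0.9]
opening: 0.0559
gripper_force: 0.0
```

Call:
arm_command(deltas=[[[0, 0, -1.5, 0, 0, 0], [0, 0, -1.0, 0, 0, 0], [0, 0, -0.8, 0, 0, 0], [0, 0, -0.4, 0, 0, 0], [0, 0, -0.3, 0, 0, 0], [0, 0, 0, 0, 0, 0], [0, 0, 0, 0, 0, 0]]])

```text
t: 5.63
tool_pos: [0.6651, -0.1032, 0.0262]
orientation: [3.101, 0.503, -0.0]
force: [-0.2, 0.5, 0.4]
opening: 0.0695
gripper_force: 0.0
```

Next, close from 70 mm, which takes about 0.8 s.

Call:
arm_command(deltas=[[[0, 0, 0, 0, 0, 0], [0, 0, 0, 0, 0, 0], [0, 0, 0, 0, 0, 0], [0, 0, 0, 0, 0, 0], [0, 0, 0, 0, 0, 0], [0, 0, 0, 0, 0, 0], [0, 0, 0, 0, 0, 0], [0, 0, 0, 0, 0, 0], [0, 0, 0, 0, 0, 0], [0, 0, 0, 0, 0, 0]]], gripper=-1, squeeze=50)

```text
t: 6.47
tool_pos: [0.6651, -0.1034, 0.0262]
orientation: [3.101, 0.504, 0.0]
force: [0.2, -0.0, -0.8]
opening: 0.0137
gripper_force: 50.0
```

Call:
arm_command(deltas=[[[0, 0, 0, 0, 0, -3], [0, 0, 0, 0, 0, -5], [0, 0, 0, 0, 0, -5], [0, 0, 0, 0, 0, -5], [0, 0, 0, 0, 0, -5], [0, 0, 0, 0, 0, -5], [0, 0, 0, 0, 0, -5], [0, 0, 0, 0, 0, -5], [0, 0, 0, 0, 0, -5], [0, 0, 0, 0, 0, -5], [0, 0, 0, 0, 0, -5], [0, 0, 0, 0, 0, -3]]])

```text
t: 7.47
tool_pos: [0.6651, -0.1032, 0.0262]
orientation: [-2.972, 1.018, -0.0]
force: [-0.2, -1.3, -0.3]
opening: 0.0133
gripper_force: 50.0
```

Call:
arm_command(deltas=[[[0, 0, 0, 0, 0, -2], [0, 0, 0, 0, 0, -2], [0, 0, 0, 0, 0, -2], [0, 0, 0, 0, 0, -1], [0, 0, 0, 0, 0, -1], [0, 0, 0, 0, 0, 0], [0, 0, 0, 0, 0, 0]]])

```text
t: 8.05
tool_pos: [0.6652, -0.1031, 0.0262]
orientation: [-2.897, 1.215, -0.0]
force: [1.9, -0.1, -0.4]
opening: 0.0141
gripper_force: 50.0
```

Run:
```python
from h import *
s=monitor.read_state();o=s["orientation"];print(s["t"],s["tool_pos"],np.degrees(2*np.arctan2(o[1],o[0])),s["q"],s["wrist_torque"],s["force"],s["opening"],s["joint_torque"][5])
```

```text
8.05 [ 0.665154   -0.10313186  0.02623493] 314.48073222059594 [-2.30046317e-01  4.36439773e-01  1.41313952e+00  1.38467615e-04
  1.29191513e+00  2.13517299e+00] [ 0.15920018 -0.2056163   0.15110292] [ 1.94473776 -0.10902629 -0.42486118] 0.014110387048305532 0.3119405172765255
```

Call:
arm_command(deltas=[[[0, 0, 0, 0, 0, -1], [0, 0, 0, 0, 0, -1], [0, 0, 0, 0, 0, -1], [0, 0, 0, 0, 0, -1], [0, 0, 0, 0, 0, 0], [0, 0, 0, 0, 0, 0]]])

```text
t: 8.55
tool_pos: [0.6652, -0.1031, 0.0262]
orientation: [-2.852, 1.317, -0.0]
force: [1.2, 0.5, -0.8]
opening: 0.0136
gripper_force: 50.0
```

```bash
cat >> h.py <<'E'
def st():
    s=monitor.read_state();o=s["orientation"];print(s["t"],np.round(s["tool_pos"],4),"yaw",(np.degrees(2*np.arctan2(o[1],o[0]))+180)%360-180,"q6",s["q"][5],"T",s["wrist_torque"],"F",s["force"],s["opening"],s["joint_torque"][5])
E
python3 -c "
from h import *
st()"
```

```text
8.55 [ 0.6652 -0.1031  0.0262] yaw -49.55845708046576 q6 2.2056653490790907 T [ 0.23137386 -0.32774748  0.20298409] F [ 1.20407435  0.47925602 -0.75123082] 0.013647660079966237 0.31366470269858837
```

Call:
arm_command(deltas=[[[0, 0, 0, 0, 0, -1], [0, 0, 0, 0, 0, -1], [0, 0, 0, 0, 0, -1], [0, 0, 0, 0, 0, 0], [0, 0, 0, 0, 0, 0]]])

```text
t: 8.97
tool_pos: [0.6652, -0.1031, 0.0262]
orientation: [-2.817, 1.391, -0.0]
force: [1.5, 0.8, -1.2]
opening: 0.0138
gripper_force: 50.5
```

```bash
python3 -c "
from h import *
st()"
```

```text
8.9667 [ 0.6652 -0.1031  0.0262] yaw -52.542542180823204 q6 2.2578651643788263 T [ 0.23346515 -0.43916113  0.63469742] F [ 1.46907167  0.80354216 -1.15245057] 0.013833975370305356 0.8013211749494076
```

The torque has jumped from 0.31 to 0.80, so the stop is close. I'll turn a little more to seat it.

Call:
arm_command(deltas=[[[0, 0, 0, 0, 0, -0.7], [0, 0, 0, 0, 0, -0.7], [0, 0, 0, 0, 0, 0], [0, 0, 0, 0, 0, 0]]], squeeze=60)

```text
t: 9.3
tool_pos: [0.6651, -0.1032, 0.0262]
orientation: [-2.8, 1.425, -0.0]
force: [2.0, 1.4, -1.2]
opening: 0.0139
gripper_force: 61.3
```

```bash
python3 -c "
from h import *
st()
shot('wrist','w4')"
```

```text
9.3 [ 0.6651 -0.1032  0.0262] yaw -53.948029574126735 q6 2.2823315862866203 T [ 0.27000739 -0.4832117   0.94755263] F [ 2.04584508  1.42703916 -1.20572592] 0.013897128373605334 1.0239087045192719
```

Call:
arm_command(deltas=[[[0, 0, 0, 0, 0, -0.8], [0, 0, 0, 0, 0, -0.8], [0, 0, 0, 0, 0, 0], [0, 0, 0, 0, 0, 0]]])

```text
t: 9.68
tool_pos: [0.6651, -0.1032, 0.0263]
orientation: [-2.78, 1.464, -0.0]
force: [2.5, 1.2, -2.4]
opening: 0.0138
gripper_force: 62.9
```

```bash
python3 -c "
from h import *
st()"
```

```text
9.6833 [ 0.6651 -0.1032  0.0263] yaw -55.551300132481 q6 2.310330491124386 T [ 0.27388273 -0.51093875  1.16298878] F [ 2.48679597  1.21948526 -2.3973586 ] 0.013783262746882326 1.2903590127825737
```

Torque is still climbing steadily at 1.2–1.3 N·m, which is grip wind-up against the stop. I'll release, lift and verify.

Call:
arm_command(deltas=[[[0, 0, 0, 0, 0, 0], [0, 0, 0, 0, 0, 0], [0, 0, 0, 0, 0, 0], [0, 0, 0, 0, 0, 0], [0, 0, 0, 0, 0, 0], [0, 0, 2, 0, 0, 0], [0, 0, 3, 0, 0, 0], [0, 0, 4, 0, 0, 0], [0, 0, 4, 0, 0, 0], [0, 0, 2, 0, 0, 0], [0, 0, 0, 0, 0, 0], [0, 0, 0, 0, 0, 0]]], gripper=1)

```text
t: 10.68
tool_pos: [0.6664, -0.1036, 0.1787]
orientation: [-2.778, 1.464, -0.007]
force: [-0.4, -0.1, -0.7]
opening: 0.089
gripper_force: 0.0
```

Run:
```python
from h import *
c,im=shot("wrist","w5");st()
print("knob top",proj(c,(.6655,-.104,.086)),"lid nominal(vice origin)",proj(c,(.594,.0217,.123)))
cv2.imwrite("pics/w5b.png",cv2.convertScaleAbs(cv2.resize(im,(768,576),interpolation=cv2.INTER_CUBIC),alpha=1.5))
```

```text
10.7333 [ 0.6651 -0.1033  0.1762] yaw -55.5708928827633 q6 2.310468682054626 T [ 0.03730151 -0.0928455   0.02541894] F [-0.23316869  0.33666278 -0.19166857] 0.09153973702154408 0.00078693918112549
knob top [261.99104264 185.59146655] lid nominal(vice origin) [248.75072372 348.36230829]
```

View pics/w5b.png

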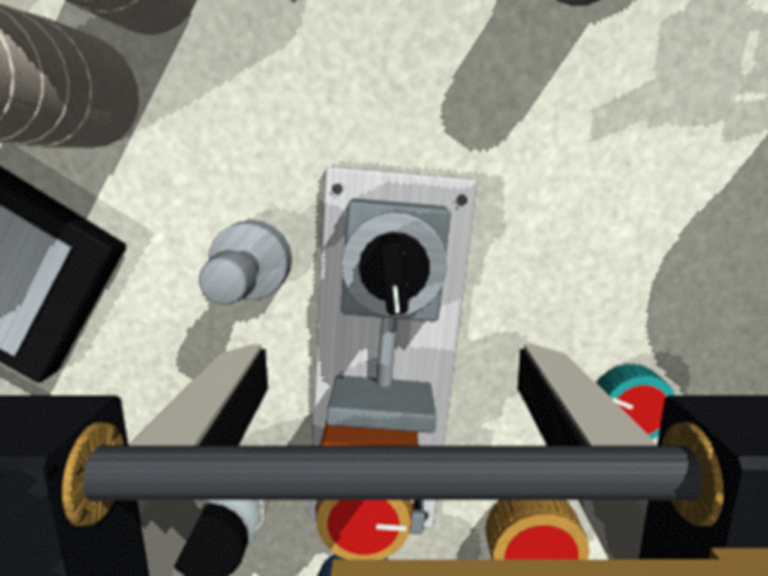

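Scaled by 1.5: the knob mark runs from (395,288) to (398,311), the sliding jaw sits against the amber jar at about (382,425), and the lid is at (365,525).

Run:
```python
from h import *
c=load("w5");im=cv2.imread("pics/w5.png")
sub=im[180:220,240:290];m=(sub.min(2)>110).astype(np.uint8)
n,l,s,_=cv2.connectedComponentsWithStats(m);
for i in range(1,n):
    x,y,w,h,a=s[i]
    if 8<a<80 and h>8 and w<10:
        ys,xs=np.where(l==i);P=np.array([plane(c,(u+240,v+180),.086)[:2] for u,v in zip(xs,ys)]);U,S,V=np.linalg.svd(P-P.mean(0));d=V[0];d=d if d[0]*np.cos(-.9)+d[1]*np.sin(-.9)>0 else -d
        print("mark",P.mean(0),np.degrees(np.arctan2(d[1],d[0])),a,(x+240,y+180,w,h))
q=[plane(c,(x/1.5,y/1.5),.086)[:2] for x,y in((395,288),(398,311))];d=q[0]-q[1];print(np.degrees(np.arctan2(d[1],d[0])))
red=((im[...,2]>90)&(im[...,1]<60)&(im[...,0]<60)).astype(np.uint8);red[:,:205]=0;red[:,285:]=0;red[:310]=0
cs,_=cv2.findContours(red,0,2);k=max(cs,key=cv2.contourArea);e=cv2.fitEllipse(cv2.convexHull(k));print(e,plane(c,e[0],.123))
```

```text
mark [ 0.65656979 -0.0940533 ] -50.102320761576635 28 (np.int32(263), np.int32(192), np.int32(3), np.int32(16))
-48.34445307246007
((245.10330200195312, 351.5567321777344), (34.1921272277832, 43.800296783447266), 62.08119201660156) [0.59481802 0.02648893 0.123     ]
```

The knob mark's yaw is about -50° against -50.7° predicted for the end stop, so the vice is closed. Next I'll hover over the lid.

Call:
arm_command(deltas=[[[-1.6, 3.2, 0, 0, 0, 0], [-1.6, 3.2, 0, 0, 0, 0], [-1.6, 3.2, 0, 0, 0, 0], [-1.7, 3.3, 0, 0, 0, 0], [0, 0, 0, 0, 0, 0], [0, 0, 0, 0, 0, 0], [0, 0, 0, 0, 0, 0], [0, 0, 0, 0, 0, 0]]])

```text
t: 11.4
tool_pos: [0.5999, 0.0248, 0.175]
orientation: [2.778, -1.465, -0.002]
force: [-0.1, -0.4, 0.3]
opening: 0.0929
gripper_force: 0.0
```

Run:
```python
from h import *
c,im=shot("wrist","w6");st();ct,t=shot("top","t6");cs_,sd=shot("side","s6")
def red(im,r):
    m=((im[...,2]>90)&(im[...,1]<60)&(im[...,0]<60)).astype(np.uint8);M=np.zeros_like(m);x0,y0,x1,y1=r;M[y0:y1,x0:x1]=m[y0:y1,x0:x1]
    cs,_=cv2.findContours(M,0,2);k=max(cs,key=cv2.contourArea);return cv2.fitEllipse(cv2.convexHull(k))
e=red(im,(180,120,340,240));print(e,plane(c,e[0],.123))
e2=red(sd,(245,170,285,205));print(e2,tri((c,e[0]),(cs_,e2[0])))
cv2.imwrite("pics/w6b.png",cv2.convertScaleAbs(im,alpha=1.5))
```

```text
11.45 [0.6001 0.0246 0.1753] yaw -55.6316912049235 q6 2.497612531774322 T [ 0.10054477 -0.03962697 -0.01905366] F [-0.41005838  0.34033993  0.38318364] 0.09325883234384229 -0.008802969823591411
((260.9361267089844, 198.95030212402344), (52.49414825439453, 54.557411193847656), 89.65516662597656) [0.59901532 0.02543979 0.123     ]
((262.7568054199219, 186.99266052246094), (7.148993492126465, 13.889437675476074), 91.33558654785156) (array([0.60027182, 0.0253115 , 0.12524759]), [np.float64(0.0009738338866158622), np.float64(0.0009738338866158653)])
```

View pics/w6b.png

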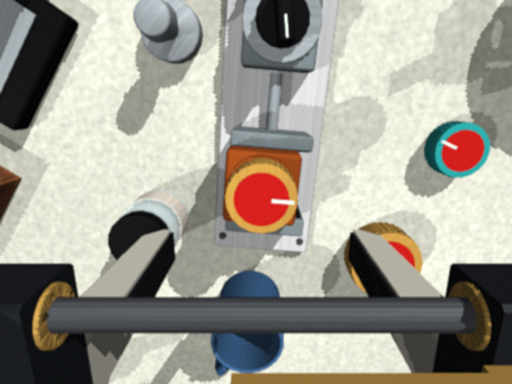

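The jar is clamped squarely between the jaws. The lid's centre is at (261,199), which puts it at (0.5995, 0.0254) with its top at about 0.124. I'll descend so the tips reach about 0.103, just above the shoulder.

Call:
arm_command(deltas=[[[-0.05, 0.08, -3, 0, 0, 0], [0, 0, -3, 0, 0, 0], [0, 0, -2.5, 0, 0, 0], [0, 0, -1.5, 0, 0, 0], [0, 0, -0.9, 0, 0, 0], [0, 0, 0, 0, 0, 0], [0, 0, 0, 0, 0, 0]]])

```text
t: 12.13
tool_pos: [0.5998, 0.0262, 0.0675]
orientation: [2.779, -1.465, -0.0]
force: [0.7, -0.4, 0.5]
opening: 0.0927
gripper_force: 0.0
```

Call:
arm_command(deltas=[[[0, 0, 0, 0, 0, 0], [0, 0, 0, 0, 0, 0], [0, 0, 0, 0, 0, 0], [0, 0, 0, 0, 0, 0], [0, 0, 0, 0, 0, 0], [0, 0, 0, 0, 0, 0], [0, 0, 0, 0, 0, 0], [0, 0, 0, 0, 0, 0]]], gripper=-1, squeeze=50)

```text
t: 12.8
tool_pos: [0.5997, 0.0266, 0.0676]
orientation: [-2.78, 1.464, -0.0]
force: [-1.3, 0.5, 3.5]
opening: 0.0571
gripper_force: 50.0
```

```bash
python3 -c "
from h import *
st()"
```

```text
12.8 [0.5997 0.0266 0.0676] yaw -55.55709624034347 q6 2.4993901589224095 T [ 0.01396328  0.25849009 -0.03436654] F [-1.26272328  0.49411144  3.45925271] 0.05711979539942731 -0.04201140138320625
```

Call:
arm_command(deltas=[[[0, 0, 0, 0, 0, 2], [0, 0, 0, 0, 0, 4], [0, 0, 0, 0, 0, 5], [0, 0, 0, 0, 0, 5], [0, 0, 0, 0, 0, 5], [0, 0, 0, 0, 0, 5], [0, 0, 0, 0, 0, 5], [0, 0, 0, 0, 0, 5], [0, 0, 0, 0, 0, 5], [0, 0, 0, 0, 0, 5], [0, 0, 0, 0, 0, 5], [0, 0, 0, 0, 0, 4]]])

```text
t: 13.8
tool_pos: [0.5991, 0.0265, 0.0676]
orientation: [-3.142, 0.009, 0.002]
force: [-5.3, -0.2, 4.7]
opening: 0.0569
gripper_force: 50.0
```

```bash
python3 -c "
from h import *
st()"
```

```text
13.8 [0.5991 0.0265 0.0676] yaw -0.3240040652830203 q6 1.535242522559033 T [-0.09949666  0.7874995  -0.45970464] F [-5.28127905 -0.21978053  4.73019849] 0.05690525525522861 0.923030823469162
```

Call:
arm_command(deltas=[[[0, 0, 0, 0, 0, 4], [0, 0, 0, 0, 0, 4], [0, 0, 0, 0, 0, 4], [0, 0, 0, 0, 0, 3], [0, 0, 0, 0, 0, 0], [0, 0, 0, 0, 0, 0]]])

```text
t: 14.3
tool_pos: [0.599, 0.0264, 0.0676]
orientation: [3.117, 0.395, -0.002]
force: [-5.3, -1.7, 5.9]
opening: 0.0567
gripper_force: 50.0
```

Run:
```python
from h import *
st()
c,im=shot("wrist","w7")
m=((im[...,2]>90)&(im[...,1]<60)&(im[...,0]<60)).astype(np.uint8)
for x in cv2.findContours(m,0,2)[0]:
    if cv2.contourArea(x)>200:print(cv2.fitEllipse(cv2.convexHull(x)))
cv2.imwrite("pics/w7b.png",cv2.convertScaleAbs(im,alpha=1.5))
```

```text
14.3 [0.599  0.0264 0.0676] yaw 14.447890940080043 q6 1.2774193182302225 T [-0.15363904  0.80309894 -0.21946654] F [-5.29676084 -1.67740597  5.91848338] 0.05667136718661135 -0.43669218197464943
((202.97366333007812, 379.4663391113281), (33.857486724853516, 56.68489074707031), 90.8444595336914)
((261.0821228027344, 259.6789855957031), (82.91329193115234, 90.61859130859375), 89.02606964111328)
((246.9792022705078, 188.76339721679688), (73.17982482910156, 118.62283325195312), 54.22706985473633)
```

Run:
```python
from h import *
for n,(cx,cy),r in(("w6",(261,199),27),("w7",(261,260),43)):
    im=cv2.imread(f"pics/{n}.png");c=load(n)
    yy,xx=np.mgrid[:384,:512];m=(((xx-cx)**2+(yy-cy)**2<(r*1.0)**2)&(im.min(2)>90)).astype(np.uint8)
    k,l,s,ce=cv2.connectedComponentsWithStats(m);i=1+s[1:,4].argmax()
    ctr=plane(c,(cx,cy),.123);d=plane(c,ce[i],.123)-ctr;print(n,s[i],ce[i],"world angle",np.degrees(np.arctan2(d[1],d[0])),np.hypot(*d[:2]),ctr)
```

```text
w6 [271 199  17   6  75] [279.13333333 201.25333333] world angle -153.062366884294 0.014482745807354137 [0.5989505  0.02544517 0.123     ]
w7 [278 260  26   8 171] [290.43274854 263.62573099] world angle -83.32177937518837 0.01441453226857279 [0.59861068 0.02628411 0.123     ]
```

The lid mark turned 69.7° (1.22 rad) with no slip, past the 0.95 rad release and short of 1.6 rad. I'll lift straight up, gently at first.

Call:
arm_command(deltas=[[[0, 0, 0.2, 0, 0, 0], [0, 0, 0.3, 0, 0, 0], [0, 0, 0.3, 0, 0, 0], [0, 0, 0, 0, 0, 0]]])

```text
t: 14.68
tool_pos: [0.5997, 0.0264, 0.0758]
orientation: [3.116, 0.395, 0.0]
force: [-2.9, -1.5, 0.1]
opening: 0.0567
gripper_force: 50.0
```

```bash
python3 -c "
from h import *
st()"
```

```text
14.6833 [0.5997 0.0264 0.0758] yaw 14.448674299997379 q6 1.27753712166663 T [-0.25434061  0.39178482 -0.02543607] F [-2.90092593 -1.48658899  0.0899401 ] 0.05672701799116639 -0.013624057173728943
```

Call:
arm_command(deltas=[[[0, 0, 0.5, 0, 0, 0], [0, 0, 0.6, 0, 0, 0], [0, 0, 0.7, 0, 0, 0], [0, 0, 0.7, 0, 0, 0], [0, 0, 0.6, 0, 0, 0], [0, 0, 0.4, 0, 0, 0], [0, 0, 0, 0, 0, 0], [0, 0, 0, 0, 0, 0], [0, 0, 0, 0, 0, 0], [0, 0, 0, 0, 0, 0]]])

```text
t: 15.52
tool_pos: [0.5991, 0.0266, 0.1096]
orientation: [-3.116, -0.395, 0.002]
force: [-0.6, -0.4, -0.8]
opening: 0.0567
gripper_force: 50.0
```

Run:
```python
from h import *
st()
cs,sd=shot("side","s8");c,im=shot("wrist","w8");ct,tp=shot("top","t8")
print("mouth side",proj(cs,(.5995,.0262,.117)),"lid edge",proj(cs,(.5995,.0262,.139)))
a=cv2.resize(sd[130:250,205:335],(433,400),interpolation=cv2.INTER_CUBIC)
b=cv2.resize(im[150:384,120:360],(367,358),interpolation=cv2.INTER_CUBIC);b=cv2.copyMakeBorder(b,0,42,0,0,cv2.BORDER_CONSTANT)
cv2.imwrite("pics/f.png",cv2.convertScaleAbs(np.hstack([a,b]),alpha=1.5))
```

```text
15.5167 [0.5991 0.0266 0.1096] yaw 14.445581229846994 q6 1.2775939124006703 T [-0.01684194  0.02046534 -0.00823011] F [-0.57903279 -0.4226825  -0.77002614] 0.056731274744412634 0.0004584802263707388
mouth side [263.15950466 189.60183226] lid edge [263.28019468 183.14363553]
```

View pics/f.png

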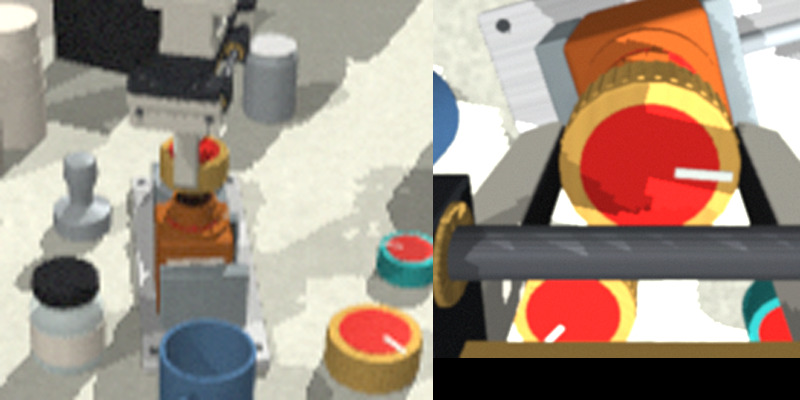

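In the side view, the lid is held level at about (195,165) above the dark open mouth at (195,197), with the jar still clamped and the red ring visible. The wrist view shows the lid mark still in line with the grip, and the neighbouring things haven't moved. I'll hand in.

```bash
python3 -c "
from plant import ticket
print(ticket.close_job())"
```

```text
the job is handed in; nothing more can be done
None
```

I handed the job in with the knob turned to its stop, the lid turned 1.22 rad and lifted off, and still held level about 22 mm above the open mouth of the clamped jar; the result has not been reported back.

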